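Clear the centrifuge bench and load the sample warmer

ROBOT

A 6-joint arm with a two-finger parallel gripper is mounted at the origin on the work surface. World frame = base frame: x ahead of the robot, y to its left, z up, the work surface at z = 0. Lengths are in m, angles in rad, forces in N, time in s.
With the tool pointing down it reaches from about 0.275 to 0.875 m from the base axis. Payload 12.5 kg.
Tool frame: the origin (TCP) lies at the very end of the fingers, on their centre line; the grasp point (between the pads) lies 19 mm behind it; z points along the fingers, y is the line along which they close (so a half turn about z gives the same grasp; the last joint's range is limited). The gripper opens to 85 mm and grips with 20 to 120 N. Pads are 22 mm wide; open, the fingers measure 114 mm over their backs; the gripper's body (76 mm by 85 mm) begins 54 mm behind the grasp point. The pads swing forward as they close: fully open they stand 13 mm farther back than shut.
Start: joints at [-1.309, 0.351, 1.652, -0, 1.139, -0.085], TCP at [0.187, -0.517, 0.231] pointing down, gripper open.
Joint ranges: [-2.75, 2.75], [-0.79, 2.1], [0.01, 2.65], [-1.57, 4.71], [0.07, 3.14], [-2.87, 2.87]. Speed limits (rad/s): [2.22, 2.22, 2.79, 3.14, 3.14, 3.14].

INTERFACE

Orientations are given as a 3x3 rotation matrix whose columns are the frame's x, y, z axes.
In Python, from bench import manip gives the robot as it stands. Calls block until the motion is done:
- manip.move_ptp(position, orientation): joint-space move of the TCP to a pose.
- manip.move_l(position, attitude=None, max_speed=0.15): straight line of the TCP; attitude=None keeps the orientation; max_speed is the mean speed in m/s.
- manip.move_j(angles): joint-space move.
- manip.set_gripper(opening, effort=None): opening from 0.0 (shut) to 1.0 (fully open); effort is the grip in N (None keeps the last); returns when the fingers have stopped.
- manip.dwell(seconds).
- manip.inverse_kinematics(position, orientation): joint angles nearest the present ones, or None.
- manip.grab_frame(name): name is "scene" or "top"; returns (picture, depth): 384x512x3 uint8, red, green, blue; 384x512 float32, m along the optical axis (not along the pixel's ray), 0 where there is no reading.
- manip.get_calibration(name): a dict with "camera_matrix" (3x3 intrinsics, pixels), "R" (3x3) and "t" (3): a world point X has camera coordinates R X + t. Camera axes: x right, y down, z forward; pixel columns grow to the right and rows downward; lengths in m; the calibration is good to about 2 mm. A picture is of the moment at which its call begins. get_calibration takes no time and is no camera call.
A pose or a line that the arm cannot do raises manip.Unreachable and nothing moves.
- manip.sign_off(): hands the job in; it is judged then, once.
Trained networks look in the newest picture that a camera, given by its name, has taken for a name from the list of things; names that differ only in an ending like _2 or _b are one class to them, and where a whole thing is asked for, a point or a joint stands for the part that bears it (a point fixed in the world has none). Each returns a list of dicts, best first, with "confidence" (0 to 1); they miss things now and then, are a little off and sometimes report something else, mostly with a low value. They report only what shows in the picture. A call takes as long as a camera call. They do not tell look-alikes from the thing itself.
- manip.look_for(camera, name): "at" ([x, y, z] in m, in world coordinates, good to about 4 mm: the middle of the surface that is visible of it).
Readings, each from a call of its own:
- manip.current_time(): time.
- manip.current_qpos(): joint angles.
- manip.current_joint_vel(): joint speeds.
- manip.current_joint_torque(): joint torques, N m.
- manip.current_ee_pos(): TCP position.
- manip.current_tcp_rot(): TCP orientation.
- manip.current_force(): force on the tool from outside, world axes, zero at the start.
- manip.current_ft_torque(): the same for the moment, N m.
- manip.current_grip_width(): opening from 0.0 (shut) to 1.0 (fully open).
- manip.current_grip_force(): force on a finger pad.
Only numpy, scipy, OpenCV 4.12 (cv2) and the standard library are available. Lean on these libraries where they do the work, as an engineer would, in place of code of your own. Each camera call takes 0.05 s, during which the arm holds its last target. There are 200 camera calls.

TASK

Clear up after the centrifuge run: stand all the sample vials upright in the steel drawer tray, put the black centrifuge buckets in the plywood case and the used syringes in the grey tub. When the vials are in it, slide the drawer fully home in the warmer, so that its front plate closes the mouth with the vials still standing (carry the drawer by its sides, set it on the loading shelf with its nose in the mouth, then push it in by its bar), and after that switch the warmer on. Do not disturb the rotor lid, the beaker or the reagent bottle.

Things in the scene. Friction and masses are not known exactly. Their poses are not given: they have to be found in the camera images.
- warmer_mouth (a point): Sample warmer: low blue box 200 mm wide, 250 mm deep, 80 mm high, fixed on the bench, with one flat drawer chamber. This point is on the chamber floor, 6 mm above the bench, in the middle of the open mouth, level with the box's front face; x points into the chamber, z up. Chamber: 70 mm wide, 60 mm high, 235 mm deep. The loading shelf is in front of it.
- warmer_shelf (a point): Middle of the outer edge of the warmer's loading shelf, on its top: an aluminium plate 110 mm wide, 6 mm above the bench, fixed, that continues the chamber floor level and 160 mm out from the front face (towards the warmer's -x). Same axes as the mouth.
- power (a joint): Toggle switch on top of the warmer: 0 rad = off, bat leaning towards the loading shelf (the warmer's -x); it swings in the warmer's +x direction to the stop at 0.93 rad = on, stays where it is left, and needs about 1.5 N at the tip.
- power_tip (a point): Rounded black tip of the switch's bat, 13 mm thick, 42 mm from its pivot. The pivot is 86 mm above the bench, 50 mm behind the warmer's front face and 30 mm to the warmer's +y side of the mouth's middle, on a plate 50 mm (x) by 40 mm whose top is at 86 mm. The warmer's roof is at 80 mm.
- drawer_mid (a point): Loose stainless drawer tray: open box 190 mm long (x), 60 mm wide (y), 24 mm high, walls and floor 2 mm, about 0.3 kg empty, on the bench at first. This point is the middle of the box, 12 mm above its underside. Lift it by its two long sides near the middle, one finger on each; held by its bar alone the far end sags.
- drawer_plate (a point): Middle of the inner face of the drawer's front plate, at the drawer's -x end (95 mm from its middle), 12 mm above the underside. The plate is 92 mm wide, 62 mm high, 4 mm thick and wider than the mouth: with the drawer home this face lies on the warmer's front face.
- drawer_bar (a point): Middle of the drawer's bar handle: 9 mm round black bar along the drawer's y, 64 mm long between its two posts, 45 mm out from the front plate (144 mm from the drawer's middle) and 45 mm above the underside.
- case_in (a point): Shallow square plywood case, fixed, 140 x 140 mm outside, 45 mm high, walls and floor 6 mm: the home of the centrifuge buckets. This point is the centre of its inner floor; x and y along its sides.
- tub_in (a point): Grey plastic tub, fixed, oblong, 130 mm (its x) by 170 mm (its y) outside, 50 mm high, walls and floor 3 mm: for used syringes. This point is the centre of its inner floor; x and y along its sides.
- vial0_c (a point): Sample vial: amber glass, 26 mm in diameter to 40 mm height, above it a narrow neck and a 22 mm aluminium crimp cap, 51 mm high in all, 40 g, standing on the bench. This point is on its axis, 25 mm above its foot; z points up its axis. May be absent (None).
- vial1_c (a point): Sample vial: amber glass, 26 mm in diameter to 40 mm height, above it a narrow neck and a 22 mm aluminium crimp cap, 51 mm high in all, 40 g, standing on the bench. This point is on its axis, 25 mm above its foot; z points up its axis. May be absent (None).
- vial2_c (a point): Sample vial: amber glass, 26 mm in diameter to 40 mm height, above it a narrow neck and a 22 mm aluminium crimp cap, 51 mm high in all, 40 g, standing on the bench. This point is on its axis, 25 mm above its foot; z points up its axis. May be absent (None).
- bucket0_c (a point): Centrifuge bucket: black metal cup, 44 mm in diameter, 60 mm high, open at the top, wall 3 mm, about 160 g, standing on the bench. This point is on its axis, half-way up. May be absent (None).
- bucket1_c (a point): Centrifuge bucket: black metal cup, 44 mm in diameter, 60 mm high, open at the top, wall 3 mm, about 160 g, standing on the bench. This point is on its axis, half-way up. May be absent (None).
- syringe0_c (a point): Used plastic syringe lying on the bench: barrel 18 mm in diameter and 70 mm long along its x, plunger to -x and tip to +x, 105 mm long in all, 20 g; a flat finger flange 34 mm wide at x = -36 mm keeps it from rolling. This point is the middle of the barrel, on its axis. May be absent (None).
- syringe1_c (a point): Used plastic syringe lying on the bench: barrel 18 mm in diameter and 70 mm long along its x, plunger to -x and tip to +x, 105 mm long in all, 20 g; a flat finger flange 34 mm wide at x = -36 mm keeps it from rolling. This point is the middle of the barrel, on its axis. May be absent (None).
- rotor_lid: Bystander: dark red rotor lid, 150 mm dish with a steel stub, lying on the bench; origin in the centre of its underside.
- beaker: Bystander: empty glass beaker, 66 mm wide, 85 mm high; origin in the centre of its underside.
- reagent: Bystander: amber reagent bottle, 64 mm wide, 130 mm high; origin in the centre of its underside.
Mind the look-alikes: they are no part of the job. What is shaped like the part that bears syringe0_c but orange is not meant.

How it is judged:
By the outcome, as a careful person would: the job done as asked, in the order asked, and still so for the second after the job is handed in, with the robot touching nothing.
Of vial0, vial1, vial2 only 2 to 3 are there at a start; the rules pass over those that are not, and their reading is None.
Of bucket0, bucket1, syringe0, syringe1 only 3 to 4 are there at a start; the rules pass over those that are not, and their reading is None.
At some moment in a run one of bucket0, bucket1, syringe0, syringe1 may be knocked a few centimetres aside while the robot is not near it.
It also fails if it takes over 208 s, if anything falls off the work surface, if the arm or the gripper's body presses on something with over 40 N, if the wrist force passes 120 N, or if a joint passes its speed limit or range.

## Working session

There is one attempt and no reset: what is moved stays moved. The work goes in short steps, each a Python script; the robot and the scene stay as the last script left them, time stands still between calls to the robot, and variables do not carry over. Pictures are saved under pics/ and viewed, at most 14 in all, crops included, and the job is handed in when it is done.

```bash
ls; mkdir -p pics; python3 - <<'E'
from bench import manip
import cv2,numpy as np
for c in ["scene","top"]:
    p,d=manip.grab_frame(c); cv2.imwrite(f"pics/{c}0.png",cv2.resize(p[:,:,::-1],(800,600))); 
    np.savez(f"{c}0.npz",p=p,d=d); k=manip.get_calibration(c); print(c,k)
for n in ["vial0_c","bucket0_c","syringe0_c","drawer_mid","drawer_plate","drawer_bar","warmer_mouth","power_tip","case_in","tub_in","rotor_lid","beaker","reagent"]:
    for c in ["scene","top"]:
        print(n,c,[(np.round(r["at"],3).tolist(),round(r["confidence"],2)) for r in manip.look_for(c,n)])
print(manip.current_time())
E
```

```text
pics
scene {'camera_matrix': array([[352.32813486,   0.        , 258.13897858],
       [  0.        , 352.32813486, 192.18289435],
       [  0.        ,   0.        ,   1.        ]]), 'R': array([[ 0.69402668,  0.71990891,  0.00762414],
       [ 0.5160833 , -0.49008953, -0.7024744 ],
       [-0.50198107,  0.49147067, -0.71166818]]), 't': array([-0.41408748, -0.17081126,  1.44169355])}
top {'camera_matrix': array([[376.75577747,   0.        , 262.0273811 ],
       [  0.        , 376.75577747, 190.55624   ],
       [  0.        ,   0.        ,   1.        ]]), 'R': array([[ 0.01595102, -0.9998223 ,  0.01004687],
       [-0.99267025, -0.01703921, -0.11964717],
       [ 0.1197971 , -0.00806474, -0.99276564]]), 't': array([0.03328479, 0.55122441, 1.33821599])}
vial0_c scene [([0.433, 0.061, 0.034], 0.4)]
vial0_c top [([0.431, 0.068, 0.049], 0.38)]
bucket0_c scene [([0.628, 0.061, 0.043], 0.8)]
bucket0_c top [([0.623, 0.059, 0.016], 0.72), ([0.716, 0.284, 0.089], 0.66), ([0.535, -0.109, 0.004], 0.43)]
syringe0_c scene [([0.427, 0.174, 0.012], 0.67), ([0.297, -0.197, 0.01], 0.67), ([0.312, 
[... 629 characters left out ...]
42)]
warmer_mouth top [([0.49, -0.468, 0.077], 0.96)]
power_tip scene [([0.517, -0.431, 0.1], 0.41), ([0.512, -0.107, 0.002], 0.31)]
power_tip top []
case_in scene []
case_in top [([0.563, 0.432, 0.006], 0.8)]
tub_in scene [([0.376, 0.372, 0.016], 0.84), ([0.537, 0.052, 0.039], 0.57)]
tub_in top [([0.382, 0.369, 0.001], 0.83), ([0.486, -0.47, 0.079], 0.65)]
rotor_lid scene [([0.79, 0.091, 0.009], 0.92)]
rotor_lid top [([0.782, -0.132, 0.046], 0.4)]
beaker scene [([0.776, -0.119, 0.058], 0.88)]
beaker top [([0.784, -0.129, 0.043], 0.62)]
reagent scene [([0.741, 0.279, 0.074], 0.59)]
reagent top [([0.718, 0.288, 0.089], 0.71), ([0.486, -0.466, 0.078], 0.31), ([0.536, -0.112, 0.005], 0.27)]
1.4
```

View pics/scene0.png

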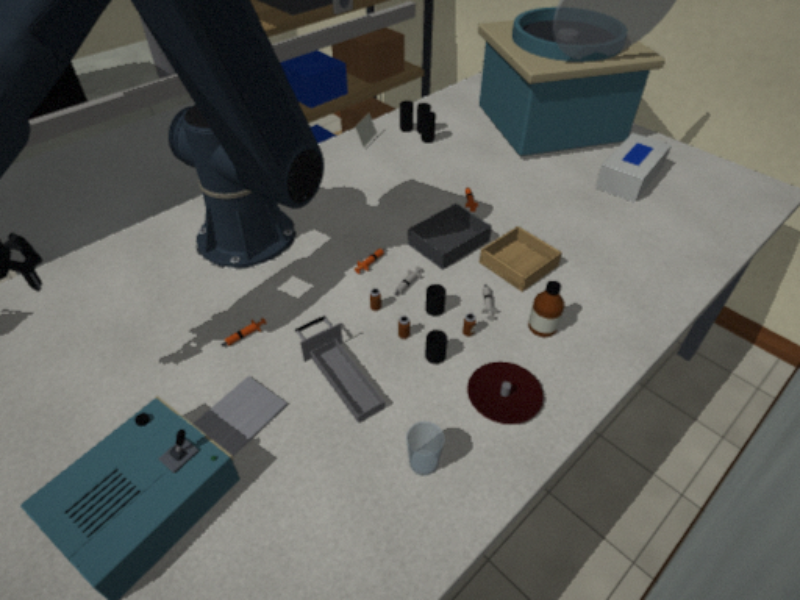

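View pics/top0.png

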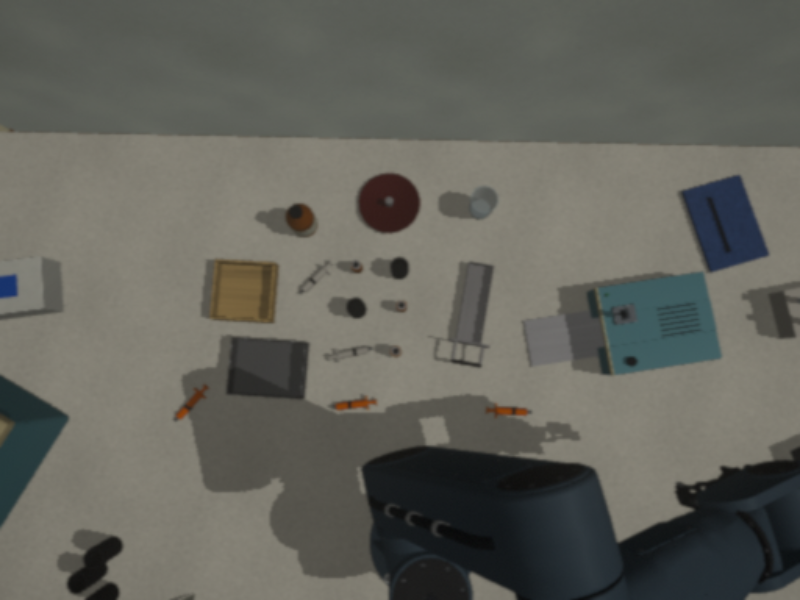

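The top view (800×600 px) shows:
- **Vials:** (357,267), (402,306) and (396,351).
- **Buckets:** (399,268) and (356,308).
- **Grey syringes:** (315,277) and (350,352). The orange look-alikes are at (190,402), (354,404) and (508,411).
- **Drawer:** middle near (472,305), with the bar end towards the robot at (460,350).
- **Warmer:** mouth faces left near (603,330), with the shelf at (547,340).

The network's vial, bucket and syringe hits match these positions. Next I'll measure them geometrically.

```bash
cat > h.py <<'E'
from bench import manip
import cv2, numpy as np
def rays(c):
    k=manip.get_calibration(c); v,u=np.mgrid[0:384,0:512]
    r=np.stack([u,v,np.ones_like(u)],-1)@np.linalg.inv(k["camera_matrix"]).T
    return r,k["R"],k["t"]
def cloud(c,d):
    r,R,t=rays(c); return (r*d[...,None]-t)@R
def onplane(c,uv,z):
    k=manip.get_calibration(c); uv=np.atleast_2d(uv).astype(float)
    r=np.c_[uv,np.ones(len(uv))]@np.linalg.inv(k["camera_matrix"]).T@k["R"]; o=-k["R"].T@k["t"]
    return (o+r*((z-o[2])/r[:,2])[:,None])[:,:2]
def comps(p,d,zlo,zhi,c="top",amin=8,roi=None):
    W=cloud(c,d); m=(W[...,2]>zlo)&(W[...,2]<zhi)&(d>0)
    if roi: m&=(W[...,0]>roi[0])&(W[...,0]<roi[1])&(W[...,1]>roi[2])&(W[...,1]<roi[3])
    n,l,s,_=cv2.connectedComponentsWithStats(m.astype(np.uint8),connectivity=8)
    for i in range(1,n):
        if s[i,4]<amin: continue
        q=l==i; yield W[q],p[q].mean(0),s[i],q
E
python3 - <<'E'
from h import *
for c in ["scene","top"]:
    f=np.load(c+"0.npz"); p,d=f["p"],f["d"]
    W=cloud(c,d); g=(abs(W[...,0]-.6)<.25)&(abs(W[...,1])<.5)&(abs(W[...,2])<.005); print(c,"bench z",W[g][:,2].mean(),W[g][:,2].std())
    for P,col,s,q in comps(p,d,.008,.2,c,6,(.2,.9,-.8,.7)):
        t=P[P[:,2]>np.percentile(P[:,2],95)-.006]
        r=cv2.minAreaRect((P[:,:2]*1000).astype(np.float32)); 
        print(s[:2],s[4],"col",col.astype(int),"zmax %.3f"%np.percentile(P[:,2],95),"top",t.mean(0).round(3),"ctr",P.mean(0).round(3),"rect",np.round(r[0]),np.round(r[1]),round(r[2],1))
E
```

```text
scene bench z -0.00013997988547665438 0.001829203437829936
[298 120] 62 col [87 45 24] zmax 0.019 top [0.309 0.537 0.016] ctr [0.31  0.535 0.014] rect [306. 544.] [ 30. 104.] 41.7
[188 125] 23 col [39 41 41] zmax 0.200 top [0.228 0.051 0.197] ctr [0.228 0.051 0.196] rect [228.  51.] [ 5. 65.] 10.4
[261 131] 852 col [36 37 38] zmax 0.049 top [0.387 0.363 0.047] ctr [0.389 0.362 0.031] rect [388. 366.] [177. 136.] 87.3
[307 145] 818 col [94 79 54] zmax 0.045 top [0.568 0.424 0.043] ctr [0.567 0.425 0.029] rect [565. 428.] [144. 143.] 88.0
[227 159] 92 col [106  54  27] zmax 0.019 top [0.308 0.164 0.017] ctr [0.31  0.162 0.014] rect [304. 166.] [ 32. 104.] 14.6
[253 171] 98 col [97 96 93] zmax 0.019 top [0.427 0.18  0.016] ctr [0.428 0.178 0.015] rect [429. 180.] [ 32. 104.] 17.6
[339 180] 565 col [79 63 49] zmax 0.129 top [0.732 0.296 0.129] ctr [0.739 0.282 0.073] rect [734. 290.] [64. 51.] 22.2
[273 182] 214 col [14 14 15] zmax 0.060 top [0.528 0.165 0.058] ctr [0.531 0.162 0.04 ] rect [529. 163.] [44. 43.] 84.6
[309 182] 104 col [107 106 102] zmax 0.019 top [0.603 0.263 0.016] ctr [
[... 5760 characters left out ...]
9] ctr [ 0.418 -0.25   0.009] rect [ 419. -251.] [18.  9.] 36.6
[355 226] 6 col [111 110 108] zmax 0.011 top [ 0.419 -0.303  0.009] ctr [ 0.419 -0.303  0.009] rect [ 420. -303.] [ 6. 20.] 73.5
[344 231] 6 col [112 111 109] zmax 0.011 top [ 0.407 -0.263  0.009] ctr [ 0.407 -0.263  0.009] rect [ 407. -262.] [ 5. 10.] 47.3
[112 246] 128 col [93 56 33] zmax 0.021 top [0.298 0.543 0.019] ctr [0.301 0.541 0.016] rect [298. 539.] [ 31. 104.] 57.9
[212 253] 122 col [112  66  35] zmax 0.021 top [0.305 0.166 0.018] ctr [0.305 0.167 0.016] rect [302. 166.] [ 28. 103.] 14.9
[312 258] 126 col [107  65  36] zmax 0.020 top [ 0.294 -0.194  0.017] ctr [ 0.294 -0.192  0.015] rect [ 298. -192.] [ 32. 102.] 6.6
```

```bash
cat > warm.py <<'E'
from h import *
from scipy.ndimage import binary_closing
def extents(P,yaw,rng):
    e=np.array([[np.cos(yaw),np.sin(yaw)],[-np.sin(yaw),np.cos(yaw)]]); return P@e.T
for c in ["scene","top"]:
    f=np.load(c+"0.npz"); p,d=f["p"],f["d"]; W=cloud(c,d); zt=.08 if c=="scene" else .083
    m=(abs(W[...,2]-zt)<.008)&(abs(W[...,0]-.5)<.2)&(abs(W[...,1]+.5)<.22)&(d>0)
    P=W[m][:,:2]; r=cv2.minAreaRect((P*1000).astype(np.float32)); print(c,r)
    yaw=np.radians(r[2]-90); Q=extents(P,yaw,0)
    print(" x range",np.percentile(Q[:,0],[0,.5,1,2,99,100]).round(4)," y",np.percentile(Q[:,1],[0,.5,1,99,99.5,100]).round(4))
    # front edge line: for bins of y, min x
    b=np.arange(Q[:,1].min()+.01,Q[:,1].max()-.01,.008)
    e=np.array([[y,np.sort(Q[abs(Q[:,1]-y)<.004,0])[0]] for y in b]); print(" front edge fit (slope,x)",np.polyfit(e[:,0]-e[:,0].mean(),e[:,1],1), np.round(e[:,1],3))
    for k in (-1,1):
        b=np.arange(Q[:,0].min()+.02,Q[:,0].max()-.02,.008)
        e=np.array([[x,(k*np.sort(k*Q[abs(Q[:,0]-x)<.004,1])[-1])] for x in b]); print(" side",k,np.polyfit(e[:,0]-e[:,0].mean(),e[:,1],1))
    hi=(W[...,2]>.1)&(W[...,2]<.15)&(abs(W[...,0]-.5)<.2)&(abs(W[...,1]+.5)<.22)&(d>0); print(" switch pts",W[hi].mean(0).round(4),W[hi].max(0).round(3),hi.sum())
    # shelf: gray vs bench
    img=cv2.resize(p[:,:,::-1],None,fx=5,fy=5,interpolation=cv2.INTER_CUBIC)
    u0,v0=(330,165) if c=="top" else (90,230)
    cv2.imwrite(f"pics/shelf_{c}.png",img[v0*5:v0*5+450,u0*5:u0*5+500] if c=="top" else img[v0*5:v0*5+450,u0*5:u0*5+500])
E
python3 warm.py
```

```text
scene ((501.6571044921875, -517.1974487304688), (203.59454345703125, 252.38360595703125), 9.613369941711426)
 x range [0.4675 0.4696 0.4711 0.4742 0.7178 0.7199]  y [0.3064 0.31   0.3116 0.508  0.5084 0.51  ]
 front edge fit (slope,x) [-0.00265929  0.46873937] [0.469 0.468 0.469 0.47  0.468 0.469 0.47  0.469 0.469 0.469 0.469 0.47
 0.468 0.469 0.469 0.469 0.469 0.468 0.469 0.468 0.469 0.469 0.468]
 side -1 [-0.00448497  0.30888844]
 side 1 [0.00254367 0.50877047]
 switch pts [ 0.519  -0.4258  0.1189] [ 0.525 -0.416  0.131] 58
top ((499.6234130859375, -517.7545166015625), (200.03958129882812, 254.85723876953125), 9.630861282348633)
 x range [0.4666 0.4685 0.4699 0.4726 0.7171 0.7215]  y [0.3059 0.307  0.3082 0.5037 0.5044 0.506 ]
 front edge fit (slope,x) [0.00527076 0.46836828] [0.468 0.467 0.468 0.469 0.467 0.468 0.468 0.468 0.468 0.469 0.47  0.468
 0.47  0.469 0.468 0.468 0.469 0.469 0.469 0.468 0.47  0.468 0.468]
 side -1 [-1.54409667e-05  3.07213419e-01]
 side 1 [-0.00093897  0.50409711]
 switch pts [ 0.5138 -0.4229  0.1248] [ 0.521 -0.416  0.134] 17
```

View pics/shelf_top.png

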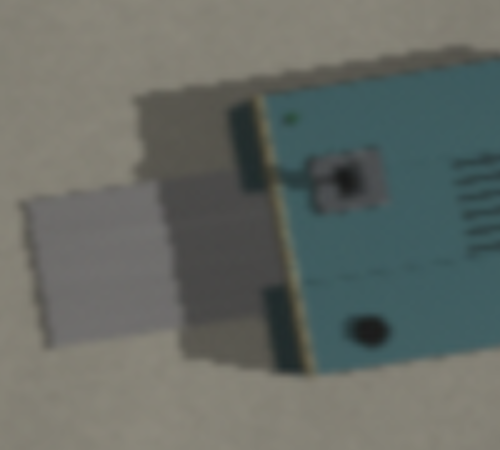

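View pics/shelf_scene.png

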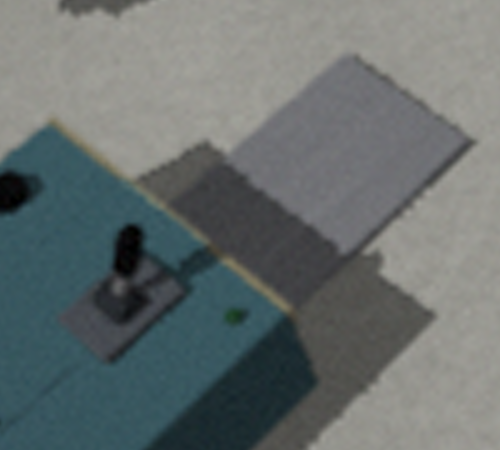

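The crops show the shelf's outer corners at (22,200) and (45,347) in the top crop, and (350,55) and (475,142) in the scene crop. The switch bat leans towards the shelf. I'll cross-check these corners against the roof fit.

```bash
python3 - <<'E'
from h import *
u=np.array([.1671,-.9859]); v=np.array([.9859,.1671])
for c,a,o in [("top",[[22,200],[45,347]],(330,165)),("scene",[[350,55],[475,142],[347,253]],(90,230))]:
    q=(np.array(a)-2)/5+np.array(o); P=onplane(c,q,.006); print(c,P.round(4),"u,v",np.c_[P@u,P@v].round(4),"edge yaw",np.degrees(np.arctan2(*(P[1]-P[0])[::-1])).round(2))
E
```

```text
top [[ 0.5061 -0.2251]
 [ 0.3982 -0.2412]] u,v [[0.3064 0.4613]
 [0.3043 0.3523]] edge yaw -171.48
scene [[ 0.4025 -0.2459]
 [ 0.5106 -0.2272]
 [ 0.522  -0.3251]] u,v [[0.3096 0.3557]
 [0.3093 0.4654]
 [0.4077 0.4604]] edge yaw 9.82
```

```bash
cat >> h.py <<'E'
# --- motion helpers
U=np.array([.1671,-.9859]); V=np.array([.9859,.1671]); YAWW=np.radians(-80.4); F0=.4685*U+.408*V   # front face middle
def wpt(u,v): return F0+u*U+v*V
def rot(phi): c,s=np.cos(phi),np.sin(phi); return np.array([[-s,c,0],[c,s,0],[0,0,-1.]])
def best(phi,xy,z=.15):
    q0=manip.current_qpos(); o=[]
    for k in (-1,0,1,2):
        q=manip.inverse_kinematics([*xy,z],rot(phi+k*np.pi))
        if q is not None and abs(q[5])<2.7: o.append((abs(q[5]-q0[5])+.3*abs(q[5]),phi+k*np.pi))
    return min(o)[1]
def over(xy,phi,z=.15): manip.move_ptp([*xy,z],rot(phi))
def lin(xy,z,phi=None,v=.15): manip.move_l([*xy,z],None if phi is None else rot(phi),v)
def st(msg=""): print(msg,"t%.1f"%manip.current_time(),"tcp",np.round(manip.current_ee_pos(),4),"F",np.round(manip.current_force(),1),"w %.3f"%manip.current_grip_width(),"gf %.1f"%manip.current_grip_force())
E
python3 - <<'E'
from h import *
yaw=np.radians(-8.75); m=np.array([.547,-.1106])-.008*np.array([np.cos(yaw),np.sin(yaw)])
phi=best(yaw+np.pi/2,m); dphi=YAWW-yaw; print(np.degrees(phi))
for x,p in [(m,phi),(wpt(-.118,0),phi+dphi)]:
    q=manip.inverse_kinematics([*x,.01],rot(p)); print(None if q is None else np.round(q,2))
over(m,phi,.12); lin(m,.004,v=.12); manip.set_gripper(0.5,40); st("grip")
lin(m,.05,v=.1); st("lift")
over(wpt(-.118,0),phi+dphi,.12); st("above")
p,d=manip.grab_frame("top"); cv2.imwrite("pics/carry.png",cv2.resize(p[120:312,200:456,::-1],(768,576)))
E
```

```text
-98.75
[-0.28  0.67  1.79 -0.    0.68  1.44]
[-0.63  0.66  1.82 -0.    0.67  2.35]
grip t4.9 tcp [ 0.5395 -0.1096  0.0048] F [-1.9 -0.5  5.1] w 0.695 gf 43.2
lift t5.5 tcp [ 0.5388 -0.1093  0.0498] F [ 0.2 -0.1 -3.4] w 0.690 gf 43.6
above t6.3 tcp [ 0.4607 -0.2767  0.1192] F [-1.1  0.  -3.2] w 0.692 gf 43.7
```

View pics/carry.png

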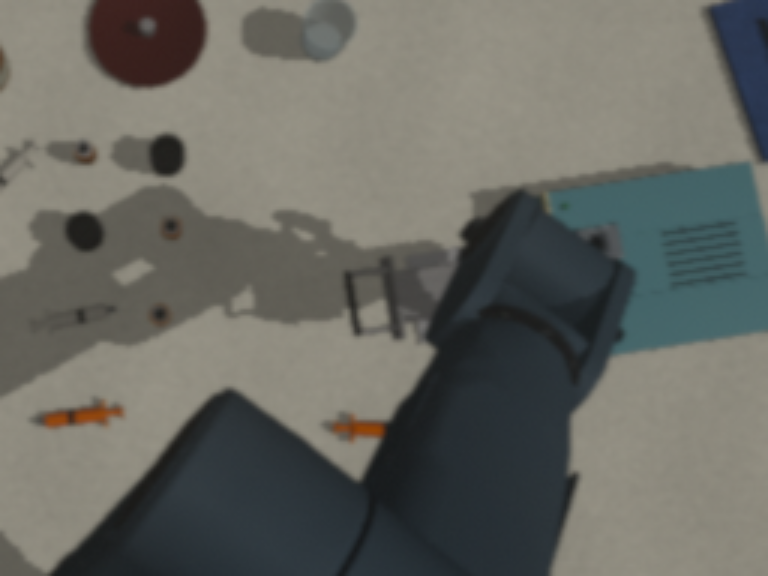

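The drawer is held level, with its bar at (350,300) and its nose pointing at the warmer. Next I'll lower it and put the nose in the mouth.

```bash
python3 - <<'E'
from h import *
lin(wpt(-.123,0),.0125,v=.08); st("low")
lin(wpt(-.088,0),.0125,v=.05); st("in")
lin(wpt(-.088,0),.0105,v=.02); st("down")
manip.set_gripper(0.9); st("open")
lin(wpt(-.088,0),.16,v=.2)
over([.3,-.35],0,.25)   # out of the way
f={}
for c in ("top","scene"):
    p,d=manip.grab_frame(c); np.savez(c+"1.npz",p=p,d=d)
    W=cloud(c,d); r=(W[...,:2]-F0); u,v=r@U,r@V
    pl=(W[...,2]>.036)&(W[...,2]<.075)&(u<-.12)&(u>-.26)&(abs(v)<.07)&(d>0); P=np.c_[u[pl],v[pl],W[...,2][pl]]
    print(c,pl.sum(),"u",np.percentile(P[:,0],[1,50,99]).round(4),"v",np.percentile(P[:,1],[1,99]).round(4))
p=np.load("scene1.npz")["p"]; cv2.imwrite("pics/on_shelf.png",cv2.resize(p[210:330,80:240,::-1],(800,600),interpolation=cv2.INTER_CUBIC)); st()
E
```

```text
low t7.9 tcp [ 0.4602 -0.2726  0.0129] F [ 0.6 -0.2 -2.7] w 0.689 gf 43.7
in t8.7 tcp [ 0.4657 -0.3067  0.0124] F [-0.7 -0.5 -3.3] w 0.693 gf 43.7
down t9.0 tcp [ 0.466  -0.3069  0.0108] F [-1.   1.1  3.8] w 0.692 gf 44.5
open t9.3 tcp [ 0.4659 -0.3069  0.0105] F [-0.2 -0.2  0.1] w 0.902 gf 0.0
top 169 u [-0.2314 -0.1938 -0.1779] v [-0.0424  0.045 ]
scene 255 u [-0.2314 -0.1802 -0.1771] v [-0.0411  0.0497]
 t13.1 tcp [ 0.3    -0.35    0.2499] F [0.4 1.8 0. ] w 0.899 gf 0.0
```

View pics/on_shelf.png

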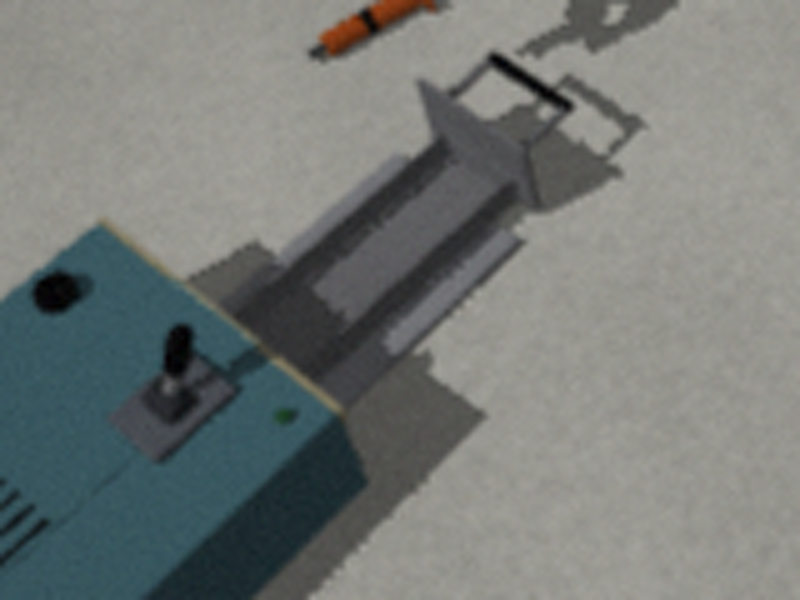

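The drawer sits on the shelf with its nose in the mouth and its plate at about u = −0.178. Now the first vial.

```bash
cat >> h.py <<'E'
def pick(xy,phi,ztcp,opening,effort,close=0.0,zup=.15):
    manip.set_gripper(opening,effort); over(xy,phi,max(.11,ztcp+.08)); lin(xy,ztcp,v=.12); manip.set_gripper(close,effort); st(" grip"); lin(xy,zup,v=.25)
def place(xy,phi,ztcp,opening,zup=.15):
    over(xy,phi,zup); lin(xy,ztcp+.015,v=.2); lin(xy,ztcp,v=.04); st(" put"); manip.set_gripper(opening); lin(xy,zup,v=.2)
E
cat > vial.py <<'E'
from h import *
import sys
for a in sys.argv[1:]:
    x,y,u=map(float,a.split(",")); xy=np.array([x,y]); 
    pt=wpt(u,.002); pp=best(YAWW+np.pi/2,pt); pk=pp
    c=[k for k in (pp,pp+.4,pp+.8,pp-.4,pp-.8) if manip.inverse_kinematics([x,y,.03],rot(k)) is not None]; pk=c[0]
    pick(xy,pk,.023,.65,30); st(" up"); place(pt,pp,.032,.5)
E
python3 vial.py .430,.071,-.145; python3 - <<'E'
from h import *
over([.35,-.1],0,.2); 
for c in ("scene","top"):
    p,d=manip.grab_frame(c); W=cloud(c,d); r=W[...,:2]-F0; u,v=r@U,r@V
    m=(W[...,2]>.045)&(W[...,2]<.08)&(u>-.17)&(u<-.02)&(abs(v)<.03); print(c,m.sum(),u[m].mean(),v[m].mean(),W[...,2][m].max())
    if c=="scene": cv2.imwrite("pics/v1.png",cv2.resize(p[200:320,80:240,::-1],(640,480),interpolation=cv2.INTER_CUBIC))
E
```

```text
grip t16.3 tcp [0.4303 0.071  0.0236] F [-1.6  0.1  7.5] w 0.289 gf 29.1
 up t17.0 tcp [0.4295 0.071  0.1492] F [-1.  -0.7 -0.8] w 0.285 gf 29.5
 put t19.4 tcp [ 0.4582 -0.2504  0.0319] F [ 0.5 -0.4 -1. ] w 0.290 gf 29.5
scene 65 -0.14592331254337465 0.007264780461795163 0.062370899091107185
top 40 -0.1481987374572314 0.002192919237562215 0.06926526189521681
```

View pics/v1.png

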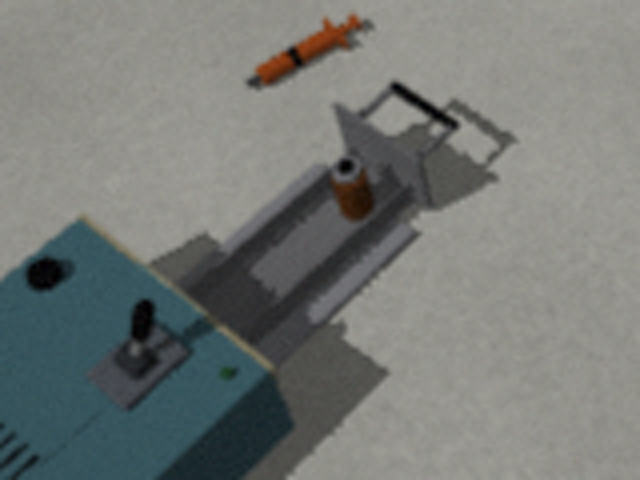

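The vial stands upright in the tray at (350,190). Next, the other two.

```bash
python3 vial.py .534,.060,-.100 .626,.168,-.055; python3 - <<'E'
from h import *
over([.35,-.1],0,.2); 
for c in ("top","scene"):
    p,d=manip.grab_frame(c); np.savez(c+"2.npz",p=p,d=d); W=cloud(c,d); r=W[...,:2]-F0; u,v=r@U,r@V
    m=(W[...,2]>.045)&(W[...,2]<.08)&(u>-.17)&(u<-.02)&(abs(v)<.03)
    for P,col,s,q in comps(p,d,.045,.08,c,6,(.38,.56,-.4,-.2)):
        t=P[:,:2]-F0; print(c,s[4],"u",(t@U).mean().round(4),"v",(t@V).mean().round(4),"zmax",P[:,2].max().round(3),"urange",(t@U).min().round(4),(t@U).max().round(4))
cv2.imwrite("pics/v3.png",cv2.resize(p[200:320,80:240,::-1],(640,480),interpolation=cv2.INTER_CUBIC))
E
```

```text
grip t23.9 tcp [0.5344 0.06   0.0237] F [-1.3 -0.7  7. ] w 0.292 gf 29.2
 up t24.6 tcp [0.5333 0.06   0.1489] F [-0.7 -0.3 -0.6] w 0.286 gf 29.5
 put t27.1 tcp [ 0.4658 -0.2948  0.0319] F [ 0.1 -0.5 -0.8] w 0.289 gf 29.5
 grip t31.5 tcp [0.6264 0.1681 0.0238] F [-1.9 -0.5  6.3] w 0.289 gf 29.4
 up t32.2 tcp [0.6252 0.1678 0.1486] F [-0.5 -0.2 -1.3] w 0.289 gf 29.5
 put t35.3 tcp [ 0.4733 -0.3392  0.0319] F [ 0.   0.1 -0.5] w 0.289 gf 29.5
top 6 u 0.0151 v 0.0709 zmax 0.079 urange 0.013 0.017
top 73 u 0.0035 v 0.0451 zmax 0.08 urange -0.0013 0.0141
top 78 u -0.1828 v -0.0021 zmax 0.073 urange -0.2009 -0.1767
top 42 u -0.0574 v 0.0019 zmax 0.064 urange -0.0671 -0.0448
top 12 u 0.001 v -0.0134 zmax 0.08 urange -0.0011 0.0058
top 41 u -0.1026 v 0.0028 zmax 0.064 urange -0.1131 -0.0913
top 40 u -0.1488 v 0.002 zmax 0.064 urange -0.1583 -0.137
scene 128 u -0.1803 v 0.0049 zmax 0.07 urange -0.2013 -0.1769
scene 66 u -0.1457 v 0.0076 zmax 0.062 urange -0.159 -0.1345
scene 62 u -0.0994 v 0.0075 zmax 0.062 urange -0.113 -0.089
scene 70 u -0.0544 v 0.0072 zmax 0.062 urange -0.0661 -0.0432
scene 6 u 0.0007 v -0.0251 zmax 0.08 urange -0.0007 0.0019
scene 97 u 0.007 v 0.0436 zmax 0.08 urange -0.0005 0.0175
```

View pics/v3.png

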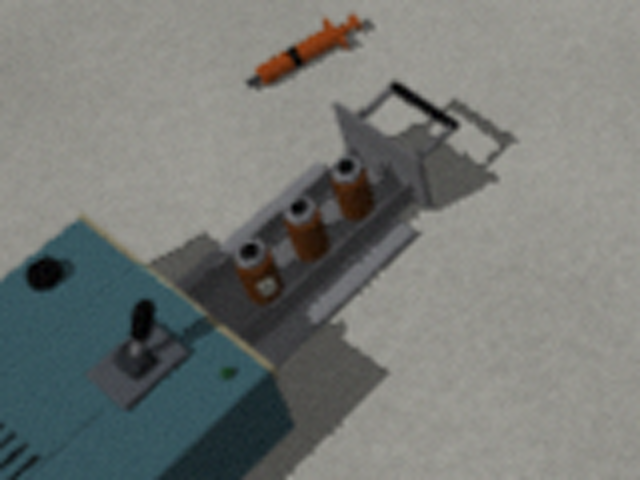

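All three vials stand in the tray at (260,270), (305,230) and (352,190). Next I'll push the drawer in by its bar.

```bash
python3 - <<'E'
from h import *
b=wpt(-.227,.003); phi=best(YAWW,b,.05); q=manip.inverse_kinematics([*wpt(-.045,.003),.032],rot(phi)); print(np.degrees(phi),q is not None)
manip.set_gripper(.4,30); over(b,phi,.15); lin(b,.032,v=.1); st("at bar"); manip.set_gripper(0,30); st("grip")
z=manip.current_ee_pos()[2]
for u in (-.19,-.15,-.11,-.08,-.062):
    lin(wpt(u,.003),.032,v=.05); st("u %.3f"%u)
    if np.linalg.norm(manip.current_force())>25: break
else:
    for u in np.arange(-.060,-.040,.001):
        lin(wpt(u,.003),.032,v=.02); F=manip.current_force(); fu=F[:2]@U
        if fu<-9: break
    st("end u %.3f fu %.1f"%(u,fu))
E
```

```text
279.6 True
at bar t40.3 tcp [ 0.4459 -0.1696  0.0325] F [-0.1  0.6  0.5] w 0.398 gf 0.0
grip t40.6 tcp [ 0.4458 -0.1695  0.0323] F [-1.2  1.9  4.2] w 0.089 gf 29.3
u -0.190 t41.5 tcp [ 0.4517 -0.2056  0.0324] F [-1.6  4.6  8.5] w 0.093 gf 29.8
u -0.150 t42.5 tcp [ 0.4583 -0.2449  0.0324] F [-1.4  5.4  9. ] w 0.091 gf 29.9
u -0.110 t43.4 tcp [ 0.4651 -0.2843  0.0324] F [-1.1  5.3  8.7] w 0.091 gf 29.8
u -0.080 t44.2 tcp [ 0.4701 -0.3141  0.0324] F [-0.5  4.1  8.6] w 0.088 gf 29.7
u -0.062 t44.7 tcp [ 0.4733 -0.3322  0.0324] F [-1.1  1.9  6.8] w 0.089 gf 29.6
end u -0.045 fu -12.9 t48.7 tcp [ 0.4755 -0.3471  0.0323] F [-3.2 12.5 13.1] w 0.090 gf 30.5
```

```bash
python3 - <<'E'
from h import *
manip.set_gripper(.3,30); x=manip.current_ee_pos()[:2]; lin(x,.17,v=.15)
def view(n):
    out={}
    for c in ("top","scene"):
        p,d=manip.grab_frame(c); W=cloud(c,d); r=W[...,:2]-F0; u,v=r@U,r@V
        m=(W[...,2]>.036)&(W[...,2]<.072)&(abs(v)<.06)&(u<.0)&(u>-.03)&(d>0); h=(W[...,2]>.108)&(W[...,2]<.14)&(abs(v-.03)<.03)&(abs(u-.05)<.05)
        print(n,c,"plate u",np.percentile(u[m],[2,50,98]).round(4) if m.any() else None,"tip u,v",u[h].mean().round(4),v[h].mean().round(4),h.sum())
    cv2.imwrite(f"pics/{n}.png",cv2.resize(p[200:320,80:240,::-1],(640,480),interpolation=cv2.INTER_CUBIC))
over([.35,-.1],best(YAWW+np.pi/2,[.35,-.1]),.2); view("home")
manip.set_gripper(0,30); s=wpt(-.012,.031); phi=best(YAWW+np.pi/2,s); over(s,phi,.18); lin(s,.105,v=.15); st("start")
f0=manip.current_force()[:2]@U
for u in [.01,.02,.03,.04]+list(np.arange(.042,.0605,.002)):
    lin(wpt(u,.031),.105,v=.04); fu=manip.current_force()[:2]@U-f0; print("%.3f %.1f"%(u,fu),end="; ")
    if fu<-7: break
st("\nend"); lin(wpt(.01,.031),.105,v=.1); lin(wpt(.01,.031),.2,v=.2); over([.35,-.1],phi,.22); view("sw"); st()
E
```

```text
home top plate u [-0.0272 -0.002  -0.0002] tip u,v 0.0331 0.0276 16
home scene plate u [-0.0294 -0.0196 -0.0071] tip u,v 0.0369 0.0326 50
start t53.6 tcp [ 0.5095 -0.3768  0.106 ] F [-0.5  0.2  0.3] w -0.000 gf 0.0
0.010 -0.1; 0.020 -0.5; 0.030 0.4; 0.040 0.3; 0.042 -0.2; 0.044 -1.7; 0.046 -1.3; 0.048 -9.0; 
end t56.5 tcp [ 0.5188 -0.4344  0.1046] F [-0.7  9.3  0.9] w -0.003 gf 4.9
sw top plate u [-0.0259 -0.002  -0.0002] tip u,v 0.0656 0.0279 28
sw scene plate u [-0.0298 -0.0193 -0.0074] tip u,v 0.068 0.0329 47
 t59.0 tcp [ 0.3506 -0.1006  0.22  ] F [ 0.5  0.4 -1. ] w 0.001 gf 0.0
```

View pics/sw.png

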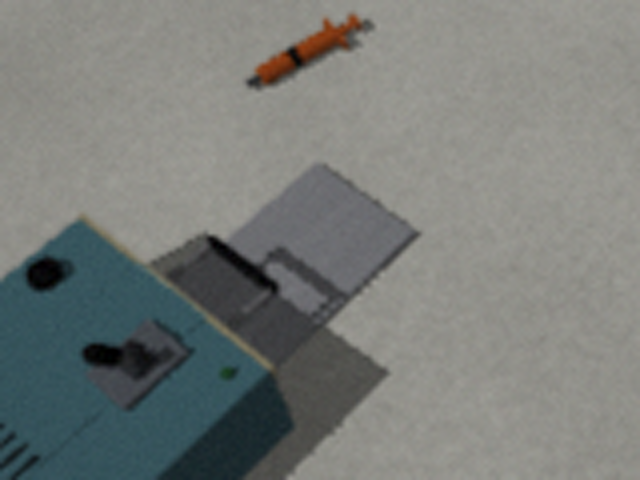

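The switch is on: its tip is at u≈0.068 against 0.069 expected. The plate is closed on the front face, with the bar at about (240,262). Next are the buckets and syringes, and I'll relocate each one just before picking it.

```bash
cat > rest.py <<'E'
from h import *
import sys
CASE=np.array([.565,.428]); TUB=np.array([.387,.3645]); AX=np.radians(-2.2); ex=np.array([np.cos(AX),np.sin(AX)]); ey=np.array([-ex[1],ex[0]])
ROI=(.28,.8,-.2,.6)
def inbox(x,c,a,b): d=x-c; return abs(d@ex)<a and abs(d@ey)<b
def detect(kind):
    o=[]
    for c in ("top","scene"):
        p,d=manip.grab_frame(c)
        for P,col,s,q in comps(p,d,.009,.12,c,20,ROI):
            r=cv2.minAreaRect((P[:,:2]*1000).astype(np.float32)); a,b=sorted(r[1]); zm=np.percentile(P[:,2],95); xy=np.array(r[0])/1000
            if inbox(xy,CASE,.08,.08) or inbox(xy,TUB,.075,.095): continue
            if kind=="bucket" and .052<zm<.07 and 36<a and b<52 and col.max()<65: o.append((c,xy,0,))
            if kind=="syringe" and zm<.027 and 20<a<42 and 85<b<120 and col[0]-col[2]<35:
                yaw=np.radians(r[2]+(90 if r[1][1]>r[1][0] else 0)); o.append((c,xy,yaw))
    g=[]
    for c,xy,y in o:
        for e in g:
            if np.linalg.norm(e[0][0]-xy)<.03: e[0].append(xy); e[1].append(y); break
        else: g.append(([xy],[y]))
    return [(np.mean(a,0),.5*np.angle(np.mean(np.exp(2j*np.array(b))))) for a,b in g]
def away(): over([.35,-.1],np.pi/2,.22)
def show(k):
    for x,y in detect(k): print(k,x.round(4),round(np.degrees(y),1))
def do(kind,n):
    away(); L=sorted(detect(kind),key=lambda e:e[0][0]); print(kind,[(x.round(3).tolist(),round(np.degrees(y),1)) for x,y in L])
    if not L: return
    x,yaw=L[0]; s=1 if n else -1
    if kind=="bucket":
        pt=CASE+s*.028*ex; pp=best(AX+np.pi/2,pt); pk=best(pp+np.radians(0),x)
        pick(x,pk,.021,.9,40,zup=.17); st(" up"); pp=best(AX+np.pi/2,pt); place(pt,pp,.028,.75,zup=.17)
    else:
        pt=TUB+s*.026*ex; pk=best(yaw+np.pi/2,x,.1)
        pick(x,pk,.003,.5,25,zup=.15); st(" up"); pp=best(AX,pt,.1); place(pt,pp,.0075,.36)
if __name__=="__main__":
    for a in sys.argv[1:]: k,n=a.split(":"); do(k,int(n))
E
python3 rest.py bucket:0 syringe:0; python3 - <<'E'
from rest import *
away(); p,d=manip.grab_frame("scene"); W=cloud("scene",d); r=W[...,:2]-F0; u,v=r@U,r@V
m=(W[...,2]>.048)&(W[...,2]<.058)&(abs(v)<.025)&(u<-.03)&(u>-.1); print("bar u",u[m].mean() if m.any() else None,m.sum())
show("bucket"); show("syringe"); st()
cv2.imwrite("pics/half.png",cv2.resize(p[110:260,180:380,::-1],(800,600),interpolation=cv2.INTER_CUBIC))
E
```

```text
bucket [([0.527, 0.164], np.float64(0.0)), ([0.623, 0.067], np.float64(0.0))]
 grip t63.7 tcp [0.5274 0.1642 0.0218] F [-1.4 -0.5  5.5] w 0.513 gf 40.2
 up t64.4 tcp [0.5263 0.164  0.1688] F [ 1.5  0.5 -1. ] w 0.510 gf 40.9
 put t66.8 tcp [0.537  0.4291 0.0279] F [-0.4 -1.  -0.4] w 0.508 gf 41.0
syringe [([0.425, 0.179], np.float64(-77.4)), ([0.6, 0.264], np.float64(-42.2))]
 grip t73.6 tcp [0.4252 0.1789 0.0036] F [-0.7 -0.1  6.4] w 0.196 gf 25.0
 up t74.3 tcp [0.4243 0.1786 0.1491] F [-0.4  0.7 -0.4] w 0.199 gf 24.4
 put t76.4 tcp [0.3609 0.3655 0.0074] F [ 0.3 -0.2 -1.2] w 0.201 gf 24.5
bar u -0.04641868409401938 47
bucket [0.6228 0.0664] 0.0
syringe [0.5969 0.2621] -36.6
 t80.2 tcp [ 0.3501 -0.0999  0.22  ] F [-1.   0.2 -0.3] w 0.359 gf 0.0
```

View pics/half.png

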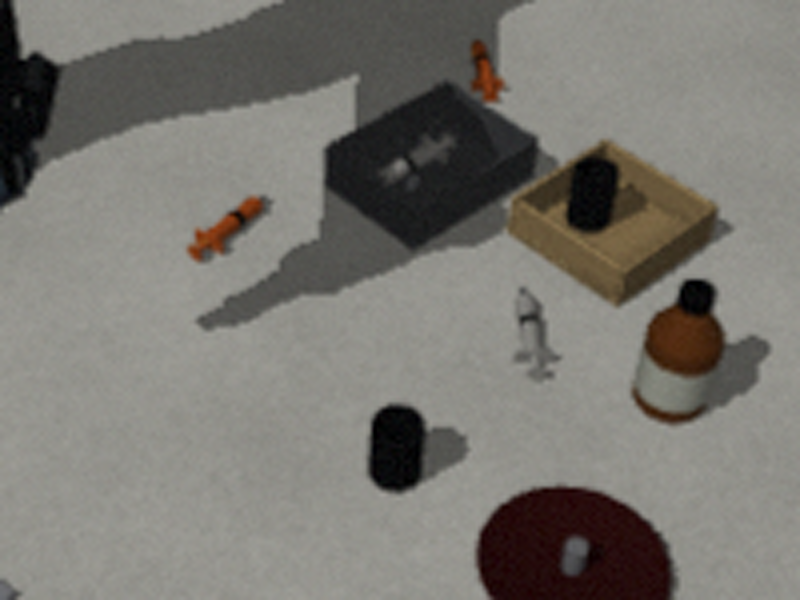

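The bucket is in the case at (592,193) and the syringe is in the tub at (415,160). The other grey syringe's yaw reads differently from before, so I'll re-measure it when I pick it, after the second bucket.

```bash
python3 rest.py bucket:1; python3 - <<'E'
from rest import *
away(); ROI=(.28,.8,-.2,.6)
for c in ("top","scene"):
    p,d=manip.grab_frame(c)
    for P,col,s,q in comps(p,d,.009,.03,c,40,(.54,.68,.2,.33)):
        w,V2=np.linalg.eigh(np.cov(P[:,:2].T)); r=cv2.minAreaRect((P[:,:2]*1000).astype(np.float32)); print(c,s[4],P.mean(0).round(4),"pca yaw",np.degrees(np.arctan2(V2[1,1],V2[0,1])).round(1),r)
st()
E
```

```text
bucket [([0.622, 0.067], np.float64(0.0))]
 grip t83.6 tcp [0.6225 0.0666 0.0219] F [-1.8 -0.1  6. ] w 0.513 gf 40.7
 up t84.3 tcp [0.6213 0.0666 0.1685] F [ 0.1 -0.5 -1.8] w 0.512 gf 40.9
 put t87.0 tcp [0.593 0.427 0.028] F [-0.4 -0.4  0.3] w 0.510 gf 41.1
top 108 [0.5974 0.2644 0.016 ] pca yaw 135.6 ((595.6265869140625, 261.8069152832031), (31.08358383178711, 101.09827423095703), 52.89180374145508)
scene 98 [0.6043 0.2613 0.015 ] pca yaw 136.3 ((603.8319702148438, 267.6745300292969), (31.71990394592285, 106.5458755493164), 40.111080169677734)
 t90.4 tcp [ 0.3504 -0.0998  0.22  ] F [ 1.  -0.2 -0.5] w 0.752 gf 0.0
```

PCA settles it at a yaw of −44° in both views; the rectangle fit was the noisy part.

```bash
python3 - <<'E'
from rest import *
x=np.array([.600,.264]); yaw=np.radians(-44)
pick(x,best(yaw+np.pi/2,x,.1),.003,.5,25); st(" up"); pt=TUB+.026*ex; place(pt,best(AX,pt,.1),.0075,.36)
away(); L={}
for c in ("top","scene"):
    p,d=manip.grab_frame(c)
    if c=="top": a=cv2.resize(p[100:260,110:460,::-1],(700,320),interpolation=cv2.INTER_CUBIC)
    else: b=cv2.resize(p[110:330,80:380,::-1],(400,293)[:2],interpolation=cv2.INTER_CUBIC)
im=np.zeros((600,700,3),np.uint8); im[:320]=a; im[320:,:380]=cv2.resize(b,(380,280)); cv2.imwrite("pics/final.png",im)
show("bucket"); show("syringe"); st()
for n in ("rotor_lid","beaker","reagent"):
    print(n,[(np.round(r["at"],3).tolist(),round(r["confidence"],2)) for r in manip.look_for("scene",n)][:1])
E
```

```text
grip t93.8 tcp [0.6004 0.2641 0.0038] F [-1.2 -0.2  6. ] w 0.200 gf 25.0
 up t94.5 tcp [0.5992 0.2637 0.1484] F [-0.3 -0.7 -0.3] w 0.199 gf 24.5
 put t96.9 tcp [0.4129 0.3635 0.0074] F [0.3 0.5 0.4] w 0.197 gf 24.5
 t100.6 tcp [ 0.3501 -0.0999  0.22  ] F [ 0.1 -0.   0.8] w 0.362 gf 0.0
rotor_lid [([0.787, 0.091, 0.008], 0.7)]
beaker [([0.78, -0.12, 0.056], 0.77)]
reagent [([0.739, 0.276, 0.078], 0.66)]
```

View pics/final.png

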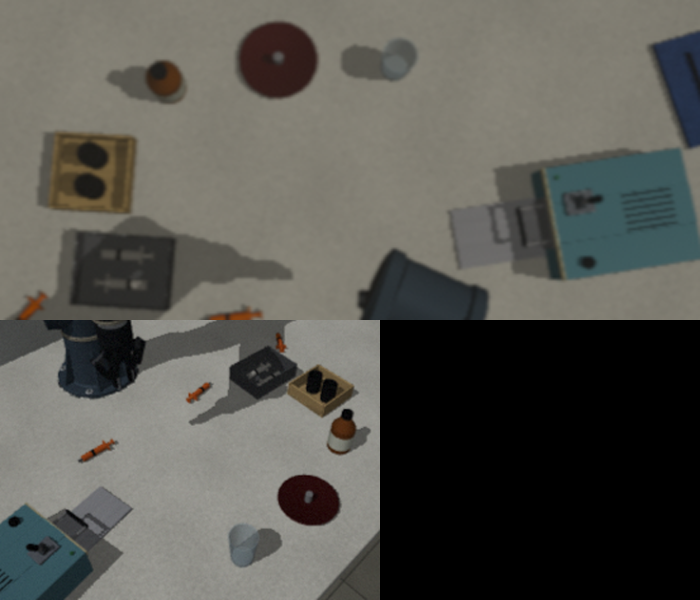

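The final views show both buckets in the case, both syringes in the tub, the drawer closed, the switch on and the bystanders where they were. I'm handing the job in.

```bash
python3 -c "
from bench import manip
print(manip.sign_off())"
```

```text
the job is handed in; nothing more can be done
None
```

The job is handed in at about 101 s of 208 s: three vials were standing in the drawer when it was pushed fully home, then the warmer was switched on. Both buckets are in the case, both grey syringes are in the tub, and the rotor lid, beaker and reagent bottle are undisturbed. I could not see the vials once the drawer was closed.

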